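# Square the settlement plates and lock the carrier

### The job

Push the carrier's follower fully home so that the four leaning settlement plates stand upright in a row against the backstop. Then line the stud's lever up with the yellow slot marks, press the stud fully in, and give it a quarter turn to the red mark so that it locks. Leave the spare plate and everything else on the bench where it is.

Things in the scene. Friction and masses are not known exactly. Their poses are not given: they have to be found in the camera images.
- carrier: Blue and white plate carrier fixed to the table, 267 long, 136 wide; read its place and yaw. Origin on the table between its walls; own +x: the follower's slide towards the backstop; z up. White deck 26 above the table, x -125 to 142. Blue side walls: inner faces y = +-49, tops 50 above the table. All heights given here are above the table.
- backstop (a point): Top middle of the face of the blue backstop at the carrier's +x end: carrier x = 130, height 101. The plates belong flat against it.
- slot (a point): Centre of the slot across the white deck (at carrier x = 30, height 26): 10 wide (carrier x), 28 long (carrier y). The follower's foot hides it when home.
- follower (a joint): Slide of the aluminium follower along carrier +x, m: 0 drawn back, 0.045 home (stop): the stud is then over the slot and the plates have 1.5 mm of play. Friction about 3 N, plus some 3 N for the plates; no spring, stays where left. Foot 84 wide, its top at 46 high; pusher wall in front (face 62.5 ahead of the stud axis, top at 95); black lip at the rear.
- lip (a point): Top edge, in the middle, of the rear (-x) face of the follower's black lip; a place to push. 65 behind the stud axis, at 60 high. The face is flat, upright, 84 wide, 28 to 60 high. The deck behind it is free.
- stud_axis (a point): Point on the stud's axis at the foot's top, 46 high; moves with the follower. Two yellow marks on the foot, along carrier y, show the slot's direction; a red mark behind the stud (-x) shows where the lever points when locked. The pusher wall's back is 54 ahead (+x) of it.
- stud_push (a joint): How far the quarter-turn stud is in, m: 0 out, 0.016 fully in (stop). Friction about 5 N, no spring. Its hidden cross key (22 long, 5 wide, along the line of the lever) stops on the deck after 3 mm unless the follower is home and the lever is within about 0.22 rad of the slot. From 14 mm in, it can turn under the deck.
- stud_turn (a joint): Lever angle, rad, counter-clockwise from above, stops at -0.8 and 1.62. 0: key in line with the slot, lever along carrier +y over a yellow mark; 1.57: locked, lever along carrier -x over the red mark. The lever points along (-sin, cos) in carrier x, y. Starts at 0.4 to 1.25. Friction 0.05 N m (1 N at the knob), no spring, stays where left.
- hub_top (a point): Centre of the flat top of the stud's black round hub, 30 across: press here. 88 high when the stud is out, 72 when fully in.
- lever_knob (a point): Middle of the orange upright round knob at the lever's end, 14 across, 28 tall (14 above and below this point), 45 from the stud axis; 88 high when the stud is out, 72 when in. It can be pushed sideways. Black arm below it: 10 wide, 8 thick, underside 68 high when out, 52 when in.
- plate0: Loose grey settlement plate, 9 thick (own x), 92 wide (y), 75 tall (z), about 100 g; number 1 from the backstop. Origin at the centre of its lower edge face. It stands on the deck and leans back about 0.5 rad on its neighbour and the follower at the start; its z axis points up when it is upright.
- plate1: Loose terracotta settlement plate, 9 thick (own x), 92 wide (y), 75 tall (z), about 100 g; number 2 from the backstop. Origin at the centre of its lower edge face. It stands on the deck and leans back about 0.5 rad on its neighbour and the follower at the start; its z axis points up when it is upright.
- plate2: Loose grey settlement plate, 9 thick (own x), 92 wide (y), 75 tall (z), about 100 g; number 3 from the backstop. Origin at the centre of its lower edge face. It stands on the deck and leans back about 0.5 rad on its neighbour and the follower at the start; its z axis points up when it is upright.
- plate3: Loose terracotta settlement plate, 9 thick (own x), 92 wide (y), 75 tall (z), about 100 g; number 4 from the backstop. Origin at the centre of its lower edge face. It stands on the deck and leans back about 0.5 rad on its neighbour and the follower at the start; its z axis points up when it is upright.
- spare: Bystander, loose: spare terracotta plate lying flat, 92 x 75 x 9, beside the carrier. Origin under its centre.
- scraper: Bystander, loose: spatula lying flat with a blue handle. Origin under its middle part.
- beaker: Bystander, loose: clear cup, 70 across, 90 tall. Origin under its centre.
- bottle: Bystander, loose: white bottle, 64 across, 170 tall. Origin under its centre.
- bowl: Bystander, loose: white bowl, 120 across, 50 tall. Origin under its centre.
- screwdriver: Bystander, loose: screwdriver lying flat, green handle. Origin under its middle part.
- sleeve: Bystander, loose: short grey pipe sleeve, 56 across, 50 tall. Origin under its centre.

How it is judged:
By the outcome, as a careful person would: the job done as asked, in the order asked, and still so for the second after the job is handed in, with the robot touching nothing.
It also fails if it takes over 69 s, if anything falls off the work surface, if the arm or the gripper's body presses on something with over 40 N, if the wrist force passes 120 N, or if a joint passes its speed limit or range.

### The arm

A 6-joint arm with a two-finger parallel gripper is mounted at the origin on the work surface. World frame = base frame: x ahead of the robot, y to its left, z up, the work surface at z = 0. Lengths are in mm, angles in rad, forces in N, time in s.
With the tool pointing down it reaches from about 350 to 775 mm from the base axis. Payload 7.3 kg.
Tool frame: the origin (TCP) lies at the very end of the fingers, on their centre line; the grasp point (between the pads) lies 19 mm behind it; z points along the fingers, x is the direction in which the jaws open and shut, and the axes are right-handed (so a half turn about z gives the same grasp; the last joint's range is limited). The gripper opens to 92 mm and grips with 3 to 60 N. Pads are 19 mm wide; open, the fingers measure 130 mm over their backs; the gripper's body (75 mm by 190 mm) begins 47 mm behind the grasp point.
Start: joints at [1.13, 0.342, 1.524, -0, 1.275, -0.146], TCP at [152.523, 502.376, 226.741] pointing down, gripper open.
Joint ranges: [-2.53, 2.53], [-0.77, 2.02], [0.04, 2.7], [-1, 4.14], [0.28, 2.66], [-3.11, 3.11]. Speed limits (rad/s): [2.57, 2.57, 3.14, 3.14, 3.14, 3.14].

### API

Orientations are given as [roll, pitch, yaw] about the fixed x, y, z axes, in that order (R = Rz(yaw) Ry(pitch) Rx(roll)).
In Python, from plant import bot, capture, camera_params gives the robot as it stands.
- The arm moves only by the shell command python3 -m jog 'ROWS' [OPENING]. ROWS is a JSON object of lists of equal length, an entry for each row: "xyz": the shift along the world's x, y, z as a fraction of full scale, a list of three; "angular": the turn, a rotation vector about the world's x, y, z as a fraction of full scale, a list of three. In form: {"xyz": [[x, y, z], ...], "angular": [[wx, wy, wz], ...]}. A call has 1 to 10 rows; each row shifts and turns the pose as measured when the row begins; what a row does not reach is not made up. Full scale, the value 1, is 2 cm for a shift and 6 degrees for a turn. A row lasts 1/10 s, in which the tool goes at most 50 mm and 8.59 degrees, less where a joint would pass 70% of its speed; a pose out of reach is approached as far as the arm can. A call with a number of a shift or a turn outside -1 to 1 is refused whole. A call with a gripper value outside its range is refused whole. OPENING is the closure, from -1 (fully open) to 1 (shut), set as the call begins (- or left out, the last holds). The fingers move at their own pace and stop on an object; the grip force is fixed at half the most. Time passes only in rows, so rows that do not move let the fingers close. It gives the time, the measured TCP pose, the force and the opening at its end, in the units of the state.
- bot.get_obs(): the state, without advancing time (a new reading comes with each control period).
- capture(name): name is "side" or "top" or "wrist"; returns the picture (420x560x3 uint8, red, green, blue); there is no depth.
- camera_params(name): a dict with "fx", "fy", "cx", "cy" (pixels), "rvec" (rotation vector, rad) and "tvec" (3), from world to camera coordinates, as OpenCV has them. Camera axes: x right, y down, z forward; pixel columns grow to the right and rows downward; lengths in mm; the calibration is good to about 2 mm. A picture is of the moment at which its call begins: read the wrist's pose just before it. camera_params takes no time and is no camera call; for the wrist camera it gives the pose at the moment of the call.
- bot.close_job(): hands the job in, once; it reports no verdict.
The state is a dict: "time": time; "joint_positions": joint angles; "dq": joint speeds; "tau": joint torques, N m; "tool_pos": TCP position; "tcp_rot": TCP orientation; "contact_force": force on the tool from outside, world axes, zero at the start; "moment": the same for the moment, N m; "grip_width": finger opening in mm.
Only numpy, scipy, OpenCV 4.12 (cv2) and the standard library are available. Lean on these libraries where they do the work, as an engineer would, in place of code of your own. Each camera call takes 0.05 s, during which the arm holds its last target.

## Working session

There is one attempt and no reset: what is moved stays moved. The work goes in short steps, Python scripts to look and compute and a shell command to move; the robot and the scene stay as the last step left them, time stands still between calls to the robot, and variables do not carry over. Pictures are saved under pics/ and viewed, and the job is handed in when it is done.

```bash
ls; mkdir -p pics; python3 - <<'E'
from plant import bot,capture,camera_params
import cv2
print(bot.get_obs())
for n in ["side","top","wrist"]:
    p=camera_params(n); print(n,p)
    cv2.imwrite(f"pics/{n}0.png",capture(n)[:,:,::-1])
E
```

```text
pics
{'time': 0.0, 'joint_positions': array([ 1.13003134e+00,  3.42732261e-01,  1.52502790e+00, -3.93776617e-05,
        1.27543539e+00, -1.46013529e-01]), 'dq': array([-4.01217755e-04,  2.66709524e-04, -6.23243683e-05, -6.83797113e-05,
        7.75951139e-04, -3.08362624e-04]), 'tau': array([-2.21997420e-04, -4.31237698e+01, -2.44223481e+01,  7.17388233e-02,
        5.60841768e-02, -1.70287094e-04]), 'tool_pos': array([152.32697944, 501.97055412, 226.03623604]), 'tcp_rot': array([-3.14139669e+00,  1.59132290e-03,  1.27605652e+00]), 'contact_force': array([-0.65811552,  0.46081785, -0.32912258]), 'moment': array([-0.02373083, -0.00355732,  0.0293427 ]), 'grip_width': 91.71931239898265}
side {'fx': 515.7170794788993, 'fy': 515.7170794788993, 'cx': 275.24504080545734, 'cy': 207.60818583359568, 'rvec': array([ 2.29772641, -0.63570383,  0.24577891]), 'tvec': array([-471.24614977,  252.97527779, 1546.93788953])}
top {'fx': 386.64325832464715, 'fy': 386.64325832464715, 'cx': 283.96223607373435, 'cy': 204.68825607314054, 'rvec': array([ 2.14013727, -2.17103517,  0.1567028 ]), 'tvec': array([  -7.33497922,  551.58581396, 1119.39652247])}
wrist {'fx': 304.5793040026432, 'fy': 304.5793040026432, 'cx': 279.26825575945065, 'cy': 209.4087117068793, 'rvec': array([-2.34590272, -1.74320643, -0.22614581]), 'tvec': array([-523.45984492,  -31.69403098,  390.71877101])}
```

View pics/side0.png

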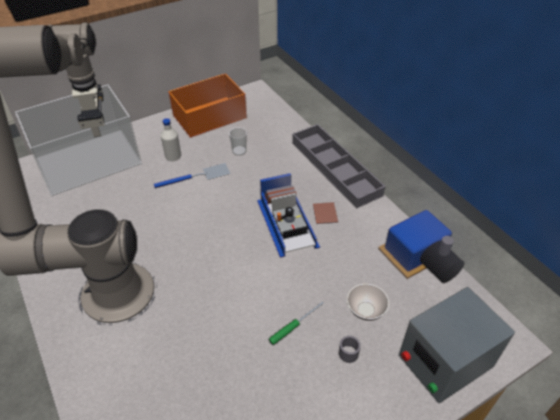

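View pics/top0.png

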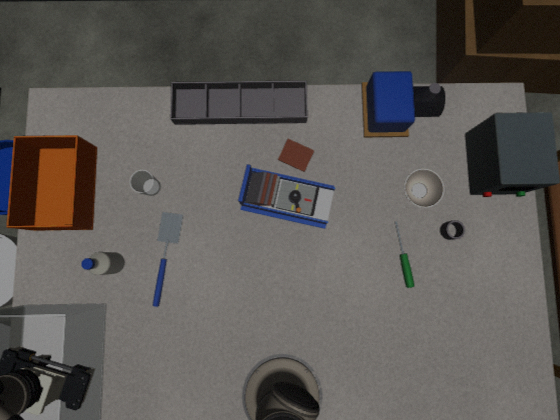

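View pics/wrist0.png

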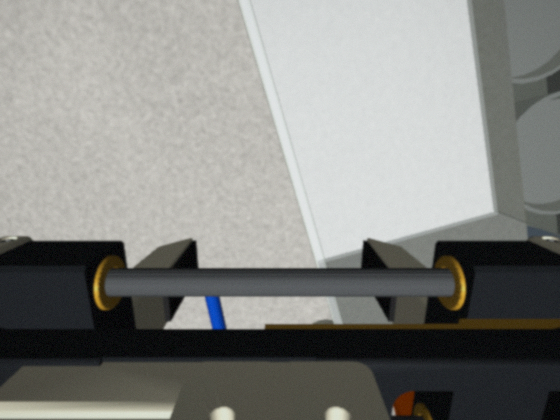

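The side view shows the carrier at about (288,218). In the top view it is at about (287,197), with the backstop at the left end (towards world +y). I'll zoom in for measurement.

```bash
cat > h.py <<'E'
import numpy as np, cv2
from plant import bot,capture,camera_params
def P(n):
    p=camera_params(n);K=np.array([[p['fx'],0,p['cx']],[0,p['fy'],p['cy']],[0,0,1]])
    return K,np.array(p['rvec'],float),np.array(p['tvec'],float)
def onz(n,uv,z,pp=None):
    K,r,t=pp or P(n);R=cv2.Rodrigues(r)[0]
    c=-R.T@t;out=[]
    for u,v in np.atleast_2d(uv):
        d=R.T@np.linalg.inv(K)@[u,v,1];out.append(c+d*(z-c[2])/d[2])
    return np.array(out)
def proj(n,X,pp=None):
    K,r,t=pp or P(n);return cv2.projectPoints(np.atleast_2d(np.array(X,float)),r,t,K,None)[0][:,0]
E
python3 - <<'E'
import cv2
a=cv2.imread('pics/top0.png')[155:240,225:350]
cv2.imwrite('pics/top0z.png',cv2.resize(a,None,fx=6,fy=6,interpolation=cv2.INTER_CUBIC))
a=cv2.imread('pics/side0.png')[165:260,245:350]
cv2.imwrite('pics/side0z.png',cv2.resize(a,None,fx=6,fy=6,interpolation=cv2.INTER_CUBIC))
E
```

```text
(no output)
```

View pics/top0z.png

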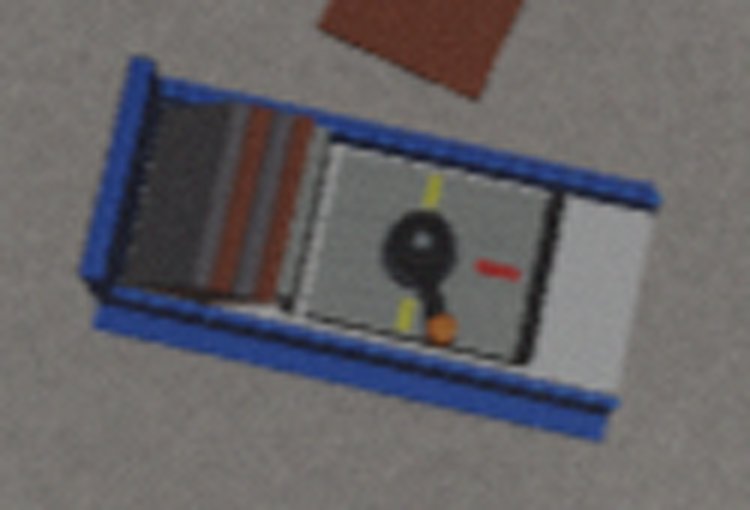

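View pics/side0z.png

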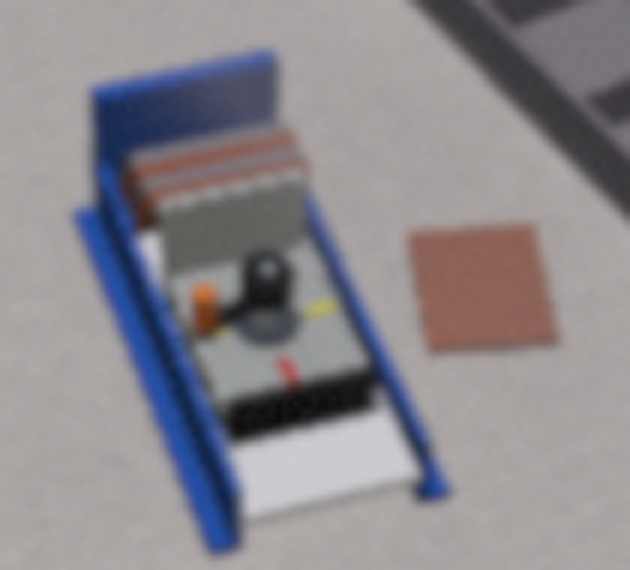

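```bash
python3 - <<'E'
from h import *
f=lambda x,y:((x+.5)/6-.5+225,(y+.5)/6-.5+155)
y=onz('top',[f(433,192),f(405,315)],46); r=onz('top',[f(498,270)],46)
print('yel',y,'mid',y.mean(0),np.linalg.norm(y[0]-y[1]),'red',r)
d=onz('top',[f(658,208),f(616,392)],26);print('deckrear',d,np.linalg.norm(d[0]-d[1]))
b=onz('top',[f(656,185),f(616,398),f(165,80),f(150,70),f(92,272)],50);print(b)
print('hub',onz('top',[f(423,247)],88),'knob',onz('top',[f(441,328)],95))
print('lip',onz('top',[f(560,193),f(527,362)],60))
cx=y[1]-y[0];print('ydir',np.arctan2(cx[1],cx[0]))
# blue mask of side walls: far wall top line in top view
im=cv2.cvtColor(capture('top'),cv2.COLOR_RGB2HSV)
m=cv2.inRange(im,(105,120,60),(125,255,255))[155:240,225:350]
c=max(cv2.findContours(m,0,1)[0],key=cv2.contourArea);print(cv2.minAreaRect(c))
E
```

```text
yel [[604.36669916 -54.19672962  46.        ]
 [542.75962107 -39.1445063   46.        ]] mid [573.56316011 -46.67061796  46.        ] 63.41925179700981 red [[564.63398033 -85.69175443  46.        ]]
deckrear [[ 598.28426319 -169.04436013   26.        ]
 [ 504.96066424 -144.91378384   26.        ]] 96.39283601194704
[[ 605.68724121 -164.98512625   50.        ]
 [ 499.7284494  -141.8839143    50.        ]
 [ 662.2174022    78.74553804   50.        ]
 [ 667.42322753   86.21511896   50.        ]
 [ 565.77273245  115.11614439   50.        ]]
hub [[569.98823313 -47.00570679  88.        ]] knob [[529.96694302 -54.51198834  95.        ]]
lip [[ 600.45835408 -116.10631931   60.        ]
 [ 517.02307361  -97.76644945   60.        ]]
ydir 2.901961124566617
((58.88877868652344, 59.99543762207031), (87.19717407226562, 7.72607946395874), 12.652557373046875)
```

```bash
python3 -m jog '{"xyz":[[0.7,-0.7,0],[0.7,-0.7,0],[0.7,-0.7,0],[0.7,-0.7,0],[0.7,-0.7,0],[0.7,-0.7,0],[0.7,-0.7,0],[0.7,-0.7,0],[0.7,-0.7,0],[0.7,-0.7,0]],"angular":[[0,0,-0.5],[0,0,-0.5],[0,0,-0.5],[0,0,-0.5],[0,0,-0.5],[0,0,-0.5],[0,0,-0.5],[0,0,-0.5],[0,0,-0.5],[0,0,-0.5]]}' 1
```

```text
time: 1.2
tool_pos: [294.6, 357.0, 224.4]
tcp_rot: [-3.141, 0.004, 0.737]
contact_force: [-0.6, -0.4, -0.1]
grip_width: 16.0
```

```bash
python3 -m jog '{"xyz":[[0.6,-1,0],[0.6,-1,0],[0.6,-1,0],[0.6,-1,0],[0.6,-1,0],[0.6,-1,0],[0.6,-1,0],[0.6,-1,0],[0.6,-1,0],[0.6,-1,0]],"angular":[[0,0,-0.45],[0,0,-0.45],[0,0,-0.45],[0,0,-0.45],[0,0,-0.45],[0,0,-0.45],[0,0,-0.45],[0,0,-0.45],[0,0,-0.45],[0,0,-0.45]]}' 1
python3 -m jog '{"xyz":[[0.6,-1,0],[0.6,-1,0],[0.6,-1,0],[0.6,-1,0],[0.6,-1,0],[0.5,-1,0],[0.5,-1,0],[0.5,-1,0],[0.5,-1,0],[0.5,-1,0]],"angular":[[0,0,-0.45],[0,0,-0.45],[0,0,-0.45],[0,0,-0.45],[0,0,-0.45],[0,0,-0.45],[0,0,-0.45],[0,0,-0.45],[0,0,-0.45],[0,0,-0.4]]}' 1
```

```text
time: 2.2
tool_pos: [418.1, 148.4, 223.5]
tcp_rot: [-3.14, 0.006, 0.246]
contact_force: [0.7, 0.5, 0.6]
grip_width: 0.4
time: 3.2
tool_pos: [531.1, -60.7, 222.0]
tcp_rot: [-3.14, 0.009, -0.241]
contact_force: [-0.7, 0.4, 0.6]
grip_width: 0.6
```

```bash
python3 -m jog '{"xyz":[[0.2,-1,-0.3],[0.2,-1,-0.3],[0.2,-1,-0.3],[0.2,-0.7,-0.3],[0,0,0]],"angular":[[0,-0.09,0],[0,0,0],[0,0,0],[0,0,0],[0,0,0]]}' 1
python3 - <<'E'
from h import *
import pickle
pickle.dump(P('wrist'),open('w1.pkl','wb'))
cv2.imwrite('pics/w1.png',capture('wrist')[:,:,::-1])
E
```

```text
time: 3.7
tool_pos: [548.2, -140.2, 195.8]
tcp_rot: [-3.138, 0.001, -0.246]
contact_force: [-0.4, -0.4, -0.3]
grip_width: 0.7
```

View pics/w1.png

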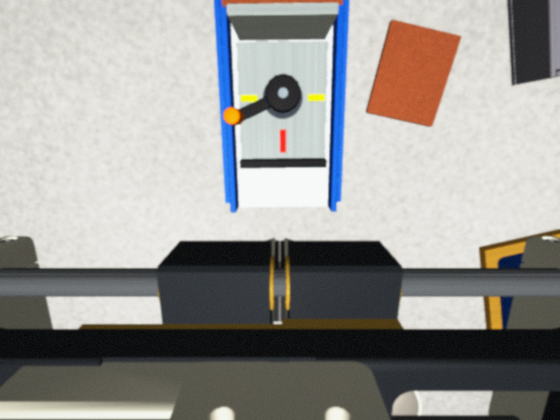

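```bash
python3 - <<'E'
from h import *
import pickle
pp=pickle.load(open('w1.pkl','rb'));im=cv2.imread('pics/w1.png')[:225];h=cv2.cvtColor(im,cv2.COLOR_BGR2HSV)
def cen(m,n=3):
    k,l,s,c=cv2.connectedComponentsWithStats(m);o=np.argsort(-s[1:,4])[:n]+1
    return [(c[i].round(1),s[i]) for i in o]
Y=cen(cv2.inRange(h,(25,150,150),(35,255,255)));R=cen(cv2.inRange(h,(0,220,150),(4,255,255)));O=cen(cv2.inRange(h,(8,180,180),(18,255,255)))
print(Y);print(R);print(O)
y=onz('',[Y[0][0],Y[1][0]],46,pp);print(y,y.mean(0))
print('red',onz('',[R[0][0]],46,pp),'knob',onz('',[O[0][0]],98,pp),'hub',onz('',[(283,90)],88,pp))
print('deckrear',onz('',[(238,207),(329,208.5)],26,pp))
print('lip rear',onz('',[(240,166.5),(326,166.5)],60,pp))
g=cv2.cvtColor(im,cv2.COLOR_BGR2GRAY);print(g[150:215,283])
E
```

```text
[(array([315.7,  97.3]), array([308,  95,  16,   6,  85], dtype=int32)), (array([248.9,  98.1]), array([241,  96,  17,   6,  83], dtype=int32))]
[(array([282.4, 142.7]), array([282, 137,   2,  13,  20], dtype=int32)), (array([282.6, 133.6]), array([282, 132,   2,   4,   7], dtype=int32))]
[(array([411.8,  73.9]), array([ 369,   22,   89,  102, 5539], dtype=int32)), (array([234.2, 114.6]), array([225, 107,  15,  18,  40], dtype=int32)), (array([237.1,   0.4]), array([231,   0,  14,   2,  22], dtype=int32))]
[[603.67950624 -53.66109051  46.        ]
 [541.57838941 -38.95219416  46.        ]] [572.62894782 -46.30664233  46.        ]
red [[562.69847384 -87.15017207  46.        ]] knob [[673.16756516 -58.33483877  98.        ]] hub [[573.3397672  -44.41338464  88.        ]]
deckrear [[ 497.96818644 -144.06327588   26.        ]
 [ 595.94588852 -170.17273885   26.        ]]
lip rear [[ 517.67380828  -98.47489407   60.        ]
 [ 598.16125805 -118.47802127   60.        ]]
[109 138 178 205 211 213 209 188 131  62  37  40  48  46  49  45  69 137
 215 243 248 248 248 248 248 249 248 248 249 248 248 249 248 248 248 248
 248 249 248 248 249 248 248 248 248 248 248 248 248 248 249 248 248 248
 248 247 242 232 224 226 227 229 228 228 226]
```

```bash
python3 -m jog '{"xyz":[[0.1,0,-1],[0,0,-1],[0,0,-1],[0,0,-1],[0,0,-1],[0,0,-1],[0,0,-1],[0,0,-0.5],[0,0,0]],"angular":[[0,0,0.12],[0,0,0],[0,0,0],[0,0,0],[0,0,0],[0,0,0],[0,0,0],[0,0,0],[0,0,0]]}' 1
python3 - <<'E'
from h import *
import pickle
p=P('side');cv2.imwrite('pics/s1.png',cv2.resize(capture('side')[165:260,245:350,::-1],None,fx=6,fy=6,interpolation=2))
pp=pickle.load(open('w1.pkl','rb'));print(onz('',[(232,115)],102,pp))
E
```

```text
time: 4.65
tool_pos: [551.3, -129.9, 45.8]
tcp_rot: [-3.135, -0.005, -0.225]
contact_force: [0.1, -0.1, -0.0]
grip_width: 0.3
[[529.13614269 -54.23964165 102.        ]]
```

View pics/s1.png

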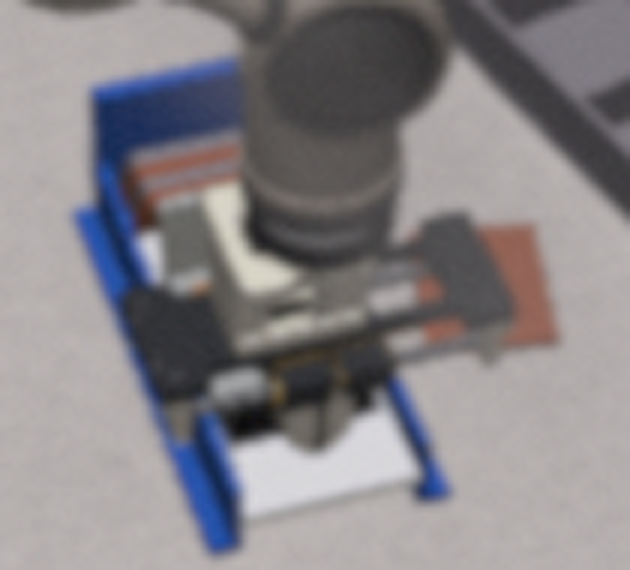

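```bash
python3 -m jog '{"xyz":[[0.06,0.3,0],[0.06,0.3,0],[0.06,0.3,0],[0.07,0.3,0],[0.07,0.3,0],[0.07,0.3,0],[0.07,0.3,0]],"angular":[[0,0,0],[0,0,0],[0,0,0],[0,0,0],[0,0,0],[0,0,0],[0,0,0]]}' 1
```

```text
time: 5.4
tool_pos: [562.7, -87.0, 49.6]
tcp_rot: [-3.139, -0.011, -0.225]
contact_force: [-1.3, -3.7, -2.6]
grip_width: 0.2
```

```bash
python3 -m jog '{"xyz":[[0.06,0.25,-0.1],[0.05,0.2,-0.1],[0.03,0.12,-0.05]],"angular":[[0,0,0],[0,0,0],[0,0,0]]}' 1
python3 -m jog '{"xyz":[[0.01,0.08,0],[0.01,0.08,0]],"angular":[[0,0,0],[0,0,0]]}' 1
```

```text
time: 5.7
tool_pos: [566.0, -77.3, 46.7]
tcp_rot: [3.139, -0.013, -0.222]
contact_force: [-13.0, -24.0, 13.9]
grip_width: 0.3
time: 5.9
tool_pos: [565.8, -77.5, 46.9]
tcp_rot: [3.133, -0.013, -0.222]
contact_force: [-1.6, -11.0, -2.4]
grip_width: 0.4
```

```bash
python3 -m jog '{"xyz":[[0.03,0.16,0],[0.03,0.16,0],[0.03,0.16,0]],"angular":[[0,0,0],[0,0,0],[0,0,0]]}' 1
python3 - <<'E'
from h import *
for n,s in (('side',np.s_[165:260,245:350]),('top',np.s_[155:240,225:350])):
    cv2.imwrite(f'pics/{n}2.png',cv2.resize(capture(n)[s][:,:,::-1],None,fx=6,fy=6,interpolation=2))
E
```

```text
time: 6.2
tool_pos: [565.8, -77.5, 47.1]
tcp_rot: [3.118, -0.013, -0.221]
contact_force: [-5.2, -18.9, 1.3]
grip_width: 0.3
```

View pics/side2.png

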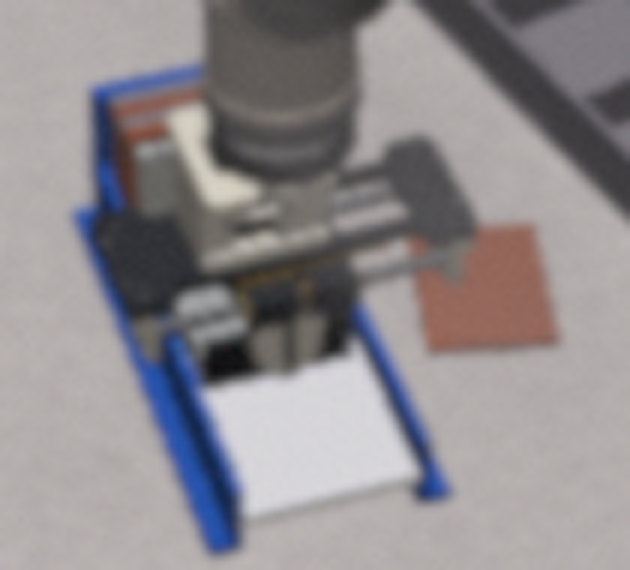

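View pics/top2.png

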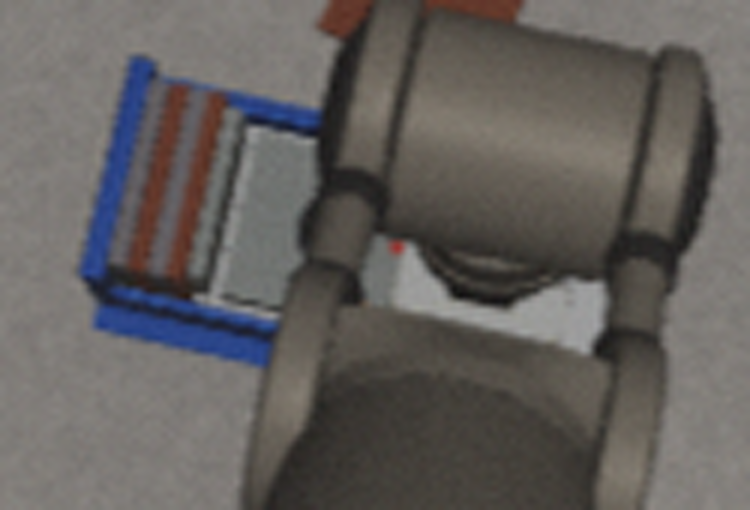

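```bash
python3 -m jog '{"xyz":[[-0.1,-0.4,0],[-0.23,-0.9,0],[-0.2,-0.8,0.4],[0,0,1],[0,0,1],[0,0,1],[0,0,1],[0,0,1],[0,0,1],[0,0,0]],"angular":[[0,0,0],[0,0,0],[0.24,0.07,0],[0,0,0],[0,0,0],[0,0,0],[0,0,0],[0,0,0],[0,0,0],[0,0,0]]}' 1
python3 - <<'E'
from h import *
import pickle
pickle.dump(P('wrist'),open('w2.pkl','wb'))
cv2.imwrite('pics/w2.png',capture('wrist')[:,:,::-1])
E
```

```text
time: 7.3
tool_pos: [555.6, -114.6, 178.4]
tcp_rot: [-3.129, 0.001, -0.222]
contact_force: [-0.7, 1.0, -0.1]
grip_width: 0.3
```

View pics/w2.png

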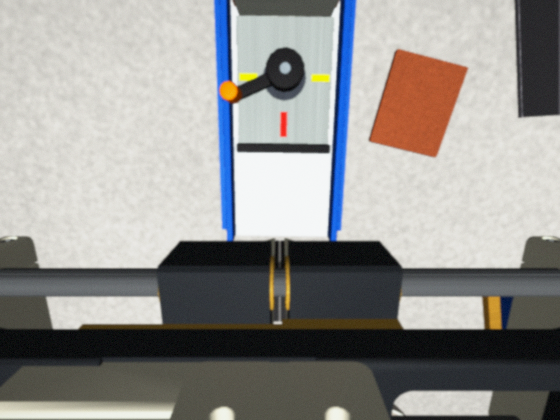

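```bash
cat > m.py <<'E'
from h import *
import pickle,sys
def meas(tag,zk=102,zh=88):
    pp=pickle.load(open(tag+'.pkl','rb'));im=cv2.imread(f'pics/{tag}.png')[:235];h=cv2.cvtColor(im,cv2.COLOR_BGR2HSV)
    def cen(m,lo,hi):
        m=cv2.morphologyEx(m,cv2.MORPH_CLOSE,np.ones((3,3)))
        k,l,s,c=cv2.connectedComponentsWithStats(m);return [c[i] for i in range(1,k) if lo<=s[i,4]<=hi]
    Y=cen(cv2.inRange(h,(25,150,150),(35,255,255)),25,400)
    K=cen(cv2.inRange(h,(8,200,220),(20,255,255)),60,900)
    print('px',Y,K)
    k=onz('',K[:1],zk,pp)[0] if K else None
    if len(Y)==2:
        y=onz('',Y,46,pp);a=y.mean(0);d=y[0]-y[1];d*=-np.sign(d[0]);d/=np.linalg.norm(d)
        print('sep',np.linalg.norm(y[0]-y[1]),'axis',a,'yaw',np.arctan2(d[1],d[0])-np.pi/2)
        pickle.dump((a,d),open(tag+'_ax.pkl','wb'))
        if k is not None:
            v=k-a;x=np.array([d[1],-d[0],0]);cxv=v@x;cyv=v@d
            print('knob',k,'car',cxv,cyv,'r',np.hypot(cxv,cyv),'th',np.arctan2(-cxv,cyv))
    return k
if __name__=='__main__': meas(*sys.argv[1:2],*map(float,sys.argv[2:]))
E
python3 m.py w1; python3 m.py w2
```

```text
px [array([315.69411765,  97.30588235]), array([248.89156627,  98.10843373])] [array([230.85135135, 114.59459459])]
sep 63.82210463101347 axis [572.62073907 -46.31124604  46.        ] yaw 1.3382638177483352
knob [528.3382986  -53.72457696 102.        ] car -17.418369032091256 41.38227192186507 r 44.898686051523796 th 0.3984045085755581
px [array([247.48484848,  76.53535354]), array([320.17142857,  77.6       ])] [array([228.05389222,  89.47904192])]
sep 64.69155247227492 axis [582.59350226  -3.95887367  46.        ] yaw 1.3370120906545755
knob [538.60777661 -11.96697298 102.        ] car -17.980006312904866 40.93400894365053 r 44.70876552993787 th 0.4138730843509988
```

```bash
python3 -m jog '{"xyz":[[-0.4,0.9,0],[-0.4,0.9,0],[-0.4,0.9,0],[-0.2,0.45,0],[0,0,-1],[0,0,-1],[0,0,-1],[0,0,0]],"angular":[[-0.1,0,0],[0,0,-0.1],[0,0,0],[0,0,0],[0,0,0],[0,0,0],[0,0,0],[0,0,0]]}' 1
```

```text
time: 8.15
tool_pos: [522.7, -46.1, 106.7]
tcp_rot: [-3.136, 0.011, -0.232]
contact_force: [-0.1, -0.4, 0.6]
grip_width: 0.1
```

```bash
python3 -m jog '{"xyz":[[0.27,-0.2,-0.6],[0,-0.05,-0.6],[0,0,0]],"angular":[[0,0,0],[0,-0.1,0],[0,0,0]]}' 1
```

```text
time: 8.45
tool_pos: [529.7, -52.0, 81.5]
tcp_rot: [-3.133, -0.0, -0.232]
contact_force: [-0.8, 0.8, -0.1]
grip_width: 0.4
```

```bash
python3 -m jog '{"xyz":[[0.06,0.25,0],[0.06,0.25,0],[0.06,0.25,0],[0.06,0.25,0],[0.05,0.25,0],[0.05,0.25,0],[0.05,0.2,0],[0,0,0]],"angular":[[0,0,0],[0,0,0],[0,0,0],[0,0,0],[0,0,0],[0,0,0],[0,0,0],[0,0,0]]}' 1
```

```text
time: 9.25
tool_pos: [538.9, -15.5, 83.6]
tcp_rot: [-3.135, -0.002, -0.231]
contact_force: [-1.2, -0.9, -0.4]
grip_width: 0.5
```

```bash
python3 -m jog '{"xyz":[[0.05,0.2,0],[0,0,0]],"angular":[[0,0,0],[0,0,0]]}' 1
python3 -m jog '{"xyz":[[-0.2,-0.8,0],[-0.2,-0.9,0.5],[0,-0.8,1],[0,-0.5,1],[0,0,1],[0,0,1],[0,0,0]],"angular":[[0,0,0],[0,0,0],[0,0,0],[0,0,0],[0,0,0],[0,0,0],[0,0,0]]}' 1
python3 - <<'E'
from h import *
import pickle
pickle.dump(P('wrist'),open('w3.pkl','wb'))
cv2.imwrite('pics/w3.png',capture('wrist')[:,:,::-1])
E
python3 m.py w3
```

```text
time: 9.45
tool_pos: [540.3, -11.2, 83.6]
tcp_rot: [-3.135, -0.002, -0.231]
contact_force: [-0.6, 0.3, 0.2]
grip_width: 0.5
time: 10.15
tool_pos: [534.1, -73.0, 177.0]
tcp_rot: [-3.132, -0.007, -0.232]
contact_force: [0.1, -0.6, -0.3]
grip_width: 0.1
px [array([349.84693878, 118.55102041])] []
```

View pics/w3.png

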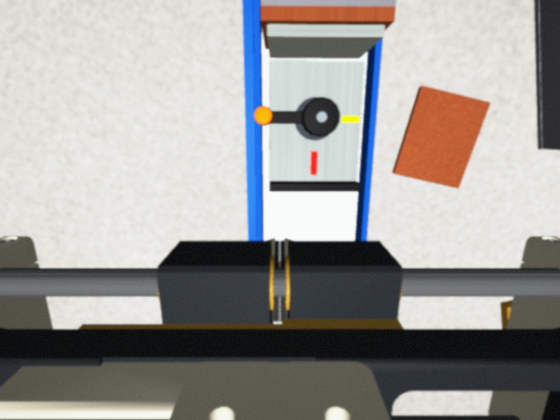

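```bash
python3 - <<'E'
from h import *
import pickle
pp=pickle.load(open('w3.pkl','rb'));k=onz('',[(263,115.5)],102,pp)[0];hb=onz('',[(321,117)],88,pp)[0];y=onz('',[(349.85,118.55)],46,pp)[0]
a=np.array([582.6,-4,0]);X=np.array([.2316,.9728,0]);Yd=np.array([-.9728,.2316,0])
for n,p in (('k',k),('h',hb),('y',y)): print(n,p,(p-a)@X,(p-a)@Yd)
E
```

```text
k [539.14483139   6.09515524 102.        ] -0.24365003735160765 44.61122597809516
h [582.52012336  -4.53621719  88.        ] -0.5401315145313955 -0.04648391144805979
y [614.03949772 -11.47694586  46.        ] 0.007814739940125718 -32.31600404807375
```

```bash
python3 -m jog '{"xyz":[[0.6,0.85,0],[0.6,0.85,0],[0.6,0.85,0],[0.6,0.85,-0.5],[0,0,-1],[0,0,-1],[0,0,-0.6],[0,0,0]],"angular":[[0,0,0],[0,0,0],[0,0,0],[0,0,0],[0,0,0],[0,0,0],[0,0,0],[0,0,0]]}' 1
```

```text
time: 11.0
tool_pos: [579.6, 0.5, 101.0]
tcp_rot: [-3.131, 0.006, -0.232]
contact_force: [-1.0, 0.6, -0.5]
grip_width: 1.0
```

```bash
python3 -m jog '{"xyz":[[0.15,-0.25,-0.2],[0,0,-0.3],[0,0,-0.25],[0,0,-0.25],[0,0,-0.25]],"angular":[[0,0,0],[0,0,0],[0,0,0],[0,0,0],[0,0,0]]}' 1
```

```text
time: 11.5
tool_pos: [583.9, -5.2, 76.1]
tcp_rot: [-3.13, 0.003, -0.232]
contact_force: [-1.4, 0.1, 5.2]
grip_width: 0.7
```

```bash
python3 -m jog '{"xyz":[[0,-0.05,-0.25],[0,0,-0.25],[0,0,-0.2]],"angular":[[0,0,0],[0,0,0],[0,0,0]]}' 1
```

```text
time: 11.8
tool_pos: [586.8, -5.9, 71.6]
tcp_rot: [-3.128, -0.008, -0.232]
contact_force: [-14.6, 1.4, 35.1]
grip_width: 0.7
```

```bash
python3 -m jog '{"xyz":[[0,0,0.7],[0,0,1],[-0.6,0.6,0.5],[-0.6,0.6,0],[-0.6,0.6,0],[-0.15,0.15,0],[0,0,0]],"angular":[[0,0,0],[0,0,0],[0,0,0],[0,0,0],[0,0,0],[0,0,0],[0,0,0]]}' 1
python3 - <<'E'
from h import *
import pickle
cv2.imwrite(f'pics/side4.png',cv2.resize(capture('side')[165:260,245:350,::-1],None,fx=6,fy=6,interpolation=2))
E
```

```text
time: 12.5
tool_pos: [547.2, 33.2, 117.3]
tcp_rot: [-3.129, -0.012, -0.232]
contact_force: [0.3, 0.7, 1.0]
grip_width: 0.4
```

View pics/side4.png

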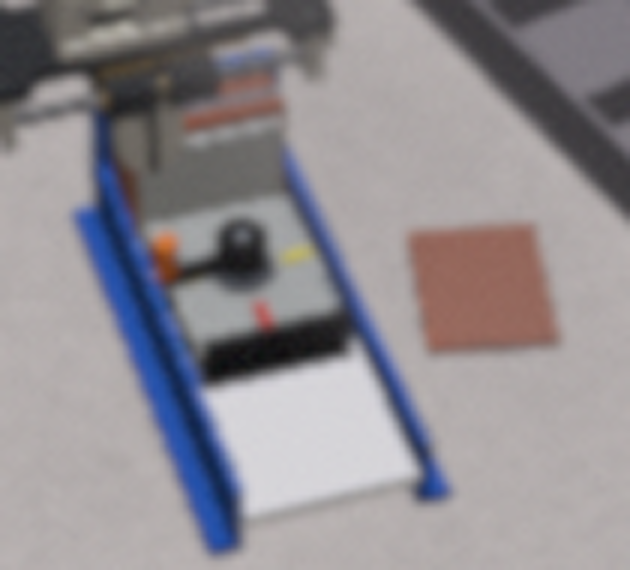

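```bash
python3 -m jog '{"xyz":[[0,0,-1],[0,-0.05,-0.9],[0,-0.05,-0.5],[0,0,0]],"angular":[[0,0.12,0],[0,0,0],[0,0,0],[0,0,0]]}' 1
```

```text
time: 12.95
tool_pos: [550.2, 28.7, 67.4]
tcp_rot: [-3.132, -0.002, -0.234]
contact_force: [-0.5, -0.6, 0.1]
grip_width: 0.3
```

```bash
cat > wp.py <<'E'
import numpy as np
a=np.array([582.5,-4.2]);X=np.array([.2316,.9728]);Y=np.array([-.9728,.2316])
prev=None
for i in range(0,21):
    t=np.radians(5*i);s,c=np.sin(t),np.cos(t)
    p=a+X*(-43*s+17.3*c)+Y*(43*c+17.3*s)
    print(5*i,p.round(1),'yaw',round(t-.233,3),'row',None if prev is None else ((p-prev)/20).round(2)); prev=p
E
python3 wp.py
```

```text
0 [544.7  22.6] yaw -0.233 row None
5 [542.5  19.2] yaw -0.146 row [-0.11 -0.17]
10 [540.6  15.6] yaw -0.058 row [-0.09 -0.18]
15 [539.   11.9] yaw 0.029 row [-0.08 -0.19]
20 [537.8   8. ] yaw 0.116 row [-0.06 -0.19]
25 [536.9   4.1] yaw 0.203 row [-0.04 -0.2 ]
30 [5.363e+02 1.000e-01] yaw 0.291 row [-0.03 -0.2 ]
35 [536.2  -4. ] yaw 0.378 row [-0.01 -0.2 ]
40 [536.3  -8. ] yaw 0.465 row [ 0.01 -0.2 ]
45 [536.8 -12. ] yaw 0.552 row [ 0.03 -0.2 ]
50 [537.7 -16. ] yaw 0.64 row [ 0.04 -0.2 ]
55 [538.9 -19.8] yaw 0.727 row [ 0.06 -0.19]
60 [540.4 -23.6] yaw 0.814 row [ 0.08 -0.19]
65 [542.2 -27.2] yaw 0.901 row [ 0.09 -0.18]
70 [544.4 -30.6] yaw 0.989 row [ 0.11 -0.17]
75 [546.8 -33.8] yaw 1.076 row [ 0.12 -0.16]
80 [549.6 -36.8] yaw 1.163 row [ 0.14 -0.15]
85 [552.5 -39.5] yaw 1.251 row [ 0.15 -0.14]
90 [555.7 -42. ] yaw 1.338 row [ 0.16 -0.12]
95 [559.1 -44.2] yaw 1.425 row [ 0.17 -0.11]
100 [562.7 -46.1] yaw 1.512 row [ 0.18 -0.09]
```

First approach (−5.5, −6.1), then the first 25°.

```bash
python3 -m jog '{"xyz":[[-0.27,-0.3,0],[-0.11,-0.17,0],[-0.09,-0.18,0],[-0.08,-0.19,0],[-0.06,-0.19,0],[-0.04,-0.2,0]],"angular":[[0,0,0],[0,0,0.83],[0,0,0.83],[0,0,0.83],[0,0,0.83],[0,0,0.83]]}' 1
```

```text
time: 13.55
tool_pos: [537.2, 1.6, 70.4]
tcp_rot: [-3.131, -0.006, 0.216]
contact_force: [0.6, 2.0, -1.1]
grip_width: 0.3
```

Close to the 27° waypoint. Continuing.

```bash
python3 -m jog '{"xyz":[[-0.04,-0.15,-0.1],[-0.01,-0.2,0],[0.01,-0.2,0],[0.03,-0.2,0],[0.04,-0.2,0],[0.06,-0.19,0]],"angular":[[0,0,0.83],[0,0,0.83],[0,0,0.83],[0,0,0.83],[0,0,0.83],[0,0,0.83]]}' 1
```

```text
time: 14.15
tool_pos: [539.0, -23.5, 73.1]
tcp_rot: [-3.133, -0.012, 0.758]
contact_force: [-0.6, 1.4, -0.3]
grip_width: 0.3
```

```bash
python3 -m jog '{"xyz":[[0.08,-0.14,-0.2],[0.09,-0.18,-0.1],[0.11,-0.17,0],[0.12,-0.16,0],[0.14,-0.15,0]],"angular":[[0,0,0.9],[0,0,0.83],[0,0,0.83],[0,0,0.83],[0,0,0.83]]}' 1
```

```text
time: 14.65
tool_pos: [548.9, -41.7, 70.9]
tcp_rot: [-3.134, -0.014, 1.218]
contact_force: [-0.3, 0.7, 0.6]
grip_width: 0.5
```

```bash
python3 -m jog '{"xyz":[[0.16,-0.06,0],[0.18,-0.05,0],[0,0,0]],"angular":[[0,0,0.6],[0,0,0.55],[0,0,0]]}' 1
```

```text
time: 14.95
tool_pos: [554.9, -45.8, 72.6]
tcp_rot: [-3.134, -0.013, 1.344]
contact_force: [-0.2, 0.1, 0.3]
grip_width: 0.2
```

```bash
python3 -m jog '{"xyz":[[-0.5,0.1,0],[-0.5,0,0.5],[0,0,1],[0,0,1],[0,0,1],[0,-0.5,1],[0,-0.5,0.5],[0,-0.5,0],[0,0,0],[0,0,0]],"angular":[[0,0,0],[0,0,0],[0,0,-1],[0,0,-1],[0,0,-1],[0,0,-1],[0,0,-1],[0,0,-1],[0,0,-1],[0,0,-1]]}' 1
python3 -m jog '{"xyz":[[0.5,-0.2,0],[0.5,0,0],[0.3,0,0],[0,0,0],[0,0,0],[0,0,0],[0,0,0],[0,0,0]],"angular":[[0,0,-1],[0,0,-1],[0,0,-1],[0,0,-1],[0,0,-1],[0,0,-1],[0,0,-1],[0,0,0]]}' 1
python3 - <<'E'
from h import *
import pickle
pickle.dump(P('wrist'),open('w5.pkl','wb'))
cv2.imwrite('pics/w5.png',capture('wrist')[:,:,::-1])
E
python3 m.py w5 86 72
```

```text
time: 15.95
tool_pos: [525.6, -74.4, 185.7]
tcp_rot: [-3.139, -0.019, 0.464]
contact_force: [0.0, 0.4, 0.1]
grip_width: 0.3
time: 16.75
tool_pos: [545.1, -77.9, 194.0]
tcp_rot: [-3.141, -0.025, -0.309]
contact_force: [0.3, 0.7, -0.0]
grip_width: 0.3
px [array([324.35365854, 111.26829268]), array([257.92307692, 116.37179487])] []
sep 64.13089058603371 axis [582.62401191  -4.24479165  46.        ] yaw 1.3377756391518143
```

View pics/w5.png

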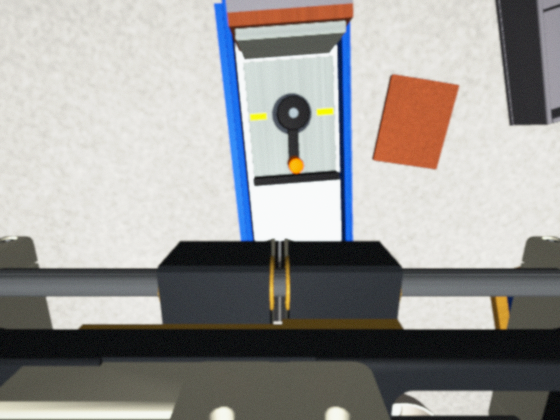

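```bash
python3 - <<'E'
from h import *
import pickle
pp=pickle.load(open('w5.pkl','rb'))
im=cv2.imread('pics/w5.png')[140:185,275:320];h=cv2.cvtColor(im,cv2.COLOR_BGR2HSV)
m=cv2.inRange(h,(5,150,150),(22,255,255));M=cv2.moments(m,True);kp=(275+M['m10']/M['m00'],140+M['m01']/M['m00']);print(kp,M['m00'])
a=np.array([582.6,-4.2,0]);X=np.array([.2316,.9728,0]);Y=np.array([-.9728,.2316,0])
for z in (72,80,86,102):
    k=onz('',[kp],z,pp)[0]-a;print(z,k@X,k@Y,np.hypot(k@X,k@Y),np.arctan2(-(k@X),k@Y))
g=onz('',[(293,113)],72,pp)[0]-a;print('hub z72',g@X,g@Y)
cv2.imwrite('pics/w5z.png',cv2.resize(cv2.imread('pics/w5.png')[90:190,240:350],None,fx=6,fy=6,interpolation=2))
cv2.imwrite(f'pics/side5.png',cv2.resize(capture('side')[165:260,245:350,::-1],None,fx=6,fy=6,interpolation=2))
E
```

```text
(295.41847826086956, 165.2826086956522) 184.0
72 -46.41148515304418 0.600809582455379 46.41537381370111 1.5578517717439206
80 -45.42461302732526 1.1488254783778824 45.439138071292874 1.545510902076828
86 -44.68445893303606 1.5598374003197906 44.711675911931806 1.5359026676329568
102 -42.71071468159822 2.655869192164911 42.79320962230784 1.508693550283972
hub z72 -0.4670583920004064 -0.015803201314218942
```

View pics/w5z.png

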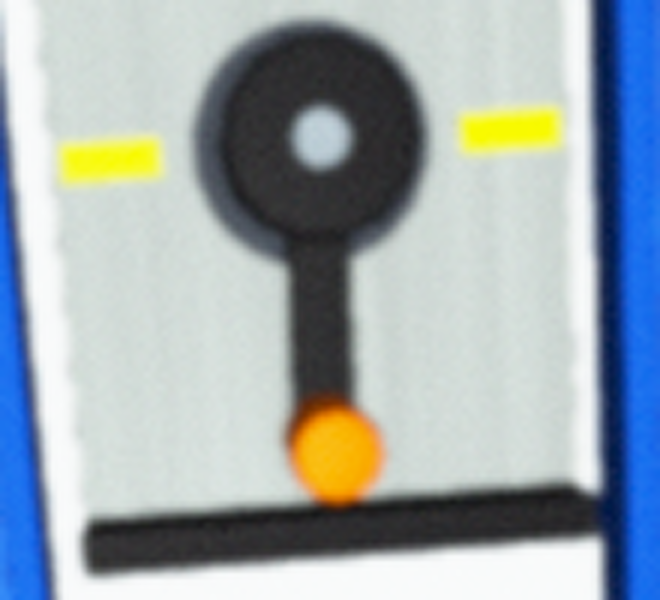

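View pics/side5.png

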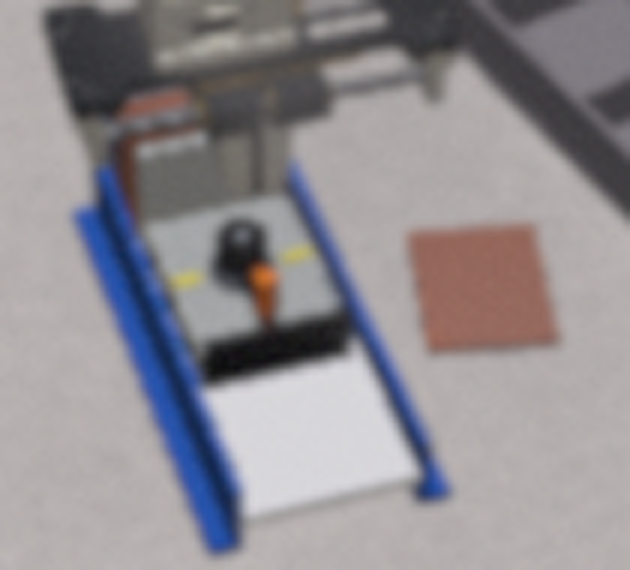

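The lever reads about 1.54 rad, roughly 1.5 mm short at the knob. I'll nudge it a little further with the same finger face.

```bash
python3 -m jog '{"xyz":[[0,0.5,0],[-0.2,0.5,0],[-0.4,0.5,0],[-0.4,0.3,0],[0,0,0],[0,0,0],[0,0,0],[0,0,0],[0,0,0],[0,0,0]],"angular":[[0,0,0.98],[0,0,0.98],[0,0,0.98],[0,0,0.98],[0,0,0.98],[0,0,0.98],[0,0,0.98],[0,0,0.98],[0,0,0.98],[0,0,0.98]]}' 1
python3 -m jog '{"xyz":[[0,0,0],[0,0,0],[0,0,0],[0,0,0],[0,0,0],[0,0,0],[0,0,0]],"angular":[[0,0,0.98],[0,0,0.98],[0,0,0.98],[0,0,0.98],[0,0,0.98],[0,0,0.98],[0,0,0]]}' 1
```

```text
time: 17.85
tool_pos: [521.2, -40.4, 196.7]
tcp_rot: [3.141, -0.027, 0.786]
contact_force: [-0.5, -0.1, -0.5]
grip_width: 0.5
time: 18.55
tool_pos: [519.1, -40.5, 198.4]
tcp_rot: [3.14, -0.027, 1.446]
contact_force: [-0.7, -0.3, 0.0]
grip_width: 0.4
```

```bash
python3 -m jog '{"xyz":[[0,0,-1],[0,0,-1],[0,0,-1],[0,0,-1],[0,0,-1],[0,0,-1],[0,0,0]],"angular":[[-0.25,0.06,-1],[0,0,0],[0,0,0],[0,0,0],[0,0,0],[0,0,0],[0,0,0]]}' 1
```

```text
time: 19.25
tool_pos: [518.6, -40.6, 76.9]
tcp_rot: [3.135, 0.0, 1.326]
contact_force: [-0.3, 0.5, 0.2]
grip_width: 0.5
```

```bash
python3 -m jog '{"xyz":[[0.5,-0.06,-0.12],[0.5,-0.06,-0.12],[0.4,-0.05,0],[0.3,-0.03,0],[0,0,0]],"angular":[[0,0,0.1],[0,0,0],[0,0,0],[0,0,0],[0,0,0]]}' 1
```

```text
time: 19.75
tool_pos: [557.9, -45.6, 75.4]
tcp_rot: [3.13, -0.0, 1.335]
contact_force: [0.5, -0.2, -0.7]
grip_width: 0.3
```

```bash
python3 -m jog '{"xyz":[[-0.5,0.1,0],[-0.5,0,0.5],[0,0,1],[0,0,1],[0,0,1],[0,-0.5,1],[0,-0.5,0.5],[0,-0.5,0],[0,0,0],[0,0,0]],"angular":[[0,0,0],[0,0,0],[0,0,-1],[0,0,-1],[0,0,-1],[0,0,-1],[0,0,-1],[0,0,-1],[0,0,-1],[0,0,-1]]}' 1
python3 -m jog '{"xyz":[[0.5,-0.2,0],[0.5,0,0],[0.3,0,0],[0,0,0],[0,0,0],[0,0,0],[0,0,0],[0,0,0]],"angular":[[0,0,-1],[0,0,-1],[0,0,-1],[0,0,-1],[0,0,-1],[0,0,-1],[0,0,-0.3],[0,0,0]]}' 1
python3 - <<'E'
from h import *
import pickle
pp=P('wrist');im0=capture('wrist')[:,:,::-1];cv2.imwrite('pics/w6.png',im0)
im=np.ascontiguousarray(im0[140:190,270:325]);h=cv2.cvtColor(im,cv2.COLOR_BGR2HSV)
m=cv2.inRange(h,(5,150,150),(22,255,255));M=cv2.moments(m,True);kp=(270+M['m10']/M['m00'],140+M['m01']/M['m00']);print(kp,M['m00'])
a=np.array([582.6,-4.2,0]);X=np.array([.2316,.9728,0]);Y=np.array([-.9728,.2316,0])
for z in (80,86):
    k=onz('',[kp],z,pp)[0]-a;print(z,k@X,k@Y,np.hypot(k@X,k@Y),np.arctan2(-(k@X),k@Y)%6.283)
pickle.dump(pp,open('w6.pkl','wb'))
E
python3 m.py w6 86 72
```

```text
time: 20.75
tool_pos: [527.1, -72.9, 186.8]
tcp_rot: [3.129, -0.004, 0.466]
contact_force: [0.1, 0.1, -0.3]
grip_width: 0.5
time: 21.55
tool_pos: [545.4, -75.9, 194.2]
tcp_rot: [3.128, -0.007, -0.225]
contact_force: [0.7, -0.8, 0.5]
grip_width: 0.4
(304.34391534391534, 167.75132275132276) 189.0
80 -45.48113754088334 -1.554641859885798 45.50770026407901 1.604965146612301
86 -44.645192914041566 -1.009850425483533 44.6566125922448 1.5934119363538675
px [array([268., 115.]), array([334.84415584, 115.96103896])] [array([305.01492537, 168.        ])]
sep 64.23855044968514 axis [582.81684673  -4.29812578  46.        ] yaw 1.3337395982935232
knob [573.7708806  -48.20932837  86.        ] car -44.80753412782547 -1.51924379088997 r 44.833282461943405 th 1.604689332498061
```

View pics/w6.png

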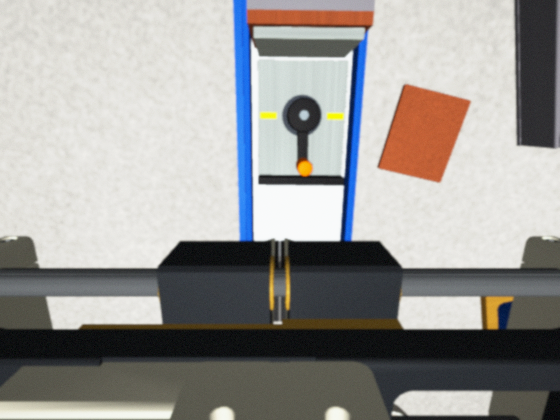

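The lever now sits over the red mark at about 1.595 rad. I'll move the arm clear and check the whole scene.

```bash
python3 -m jog '{"xyz":[[-0.5,-0.9,0.5],[-0.5,-0.9,0.5],[-0.5,-0.9,0.5],[-0.5,-0.9,0.5],[-0.5,-0.9,0.5],[-0.5,-0.9,0.5],[-0.5,-0.9,0.5],[-0.5,-0.9,0.5],[-0.5,-0.9,0],[0,0,0]],"angular":[[0,0,0],[0,0,0],[0,0,0],[0,0,0],[0,0,0],[0,0,0],[0,0,0],[0,0,0],[0,0,0],[0,0,0]]}' 1
python3 - <<'E'
from h import *
t=capture('top')[:,:,::-1];s=capture('side')[:,:,::-1]
cv2.imwrite('pics/topf.png',t)
a=cv2.resize(t[155:240,225:350],None,fx=4,fy=4,interpolation=2);b=cv2.resize(s[165:260,250:330],None,fx=3.58,fy=3.58,interpolation=2)
cv2.imwrite('pics/f.png',np.hstack([a[:340],b[:340,:290]]))
t0=cv2.imread('pics/top0.png');d=cv2.absdiff(t0,np.ascontiguousarray(t)).max(2)>40;cv2.imwrite('pics/diff.png',d*np.uint8(255))
E
```

```text
time: 22.6
tool_pos: [446.0, -240.8, 281.0]
tcp_rot: [3.127, -0.009, -0.21]
contact_force: [-0.2, -0.1, -0.4]
grip_width: 0.2
```

View pics/f.png

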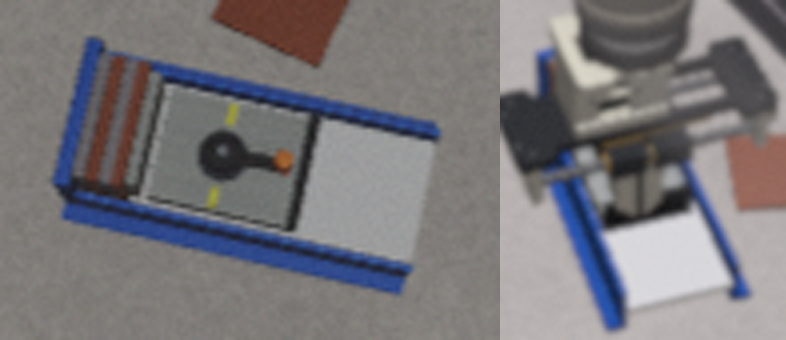

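View pics/topf.png

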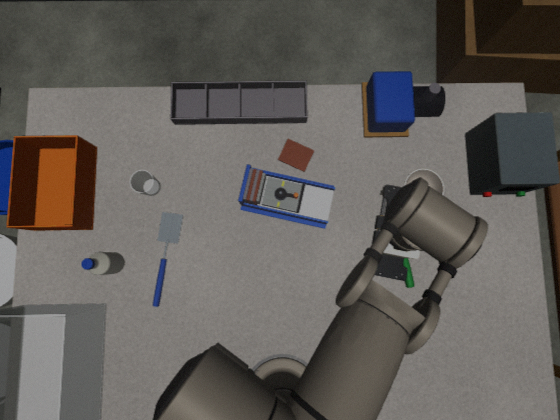

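View pics/diff.png

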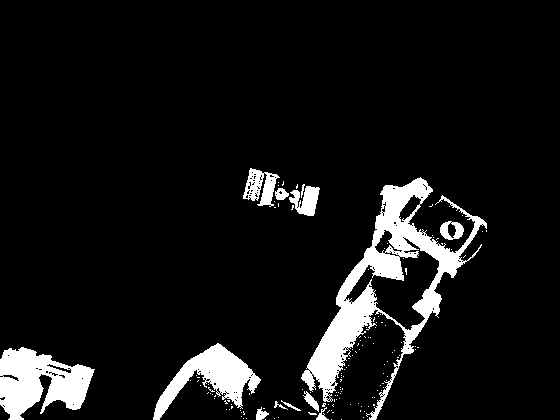

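The top view shows four upright plates at the backstop (255,187), with the lever over the red mark. The difference image shows change only at the carrier and the arm. Handing in.

```bash
python3 -c "
from plant import bot
o=bot.get_obs();print(o['time'],o['contact_force']);print(bot.close_job())"
```

```text
22.7 [ 0.05718528  0.20043166 -0.22042964]
the job is handed in; nothing more can be done
None
```

The job is handed in at 22.7 s. The follower is home, the four plates are upright against the backstop, and the stud is in and turned to the red mark.

- **Follower:** I pushed the lip until the follower stopped moving under about 20 N or more. The camera put its travel at 43.5 mm rather than 45. However, the stud measured over the slot to about 2 mm, and the key later went in.
- **Press:** I turned the lever from about 0.41 to 0 rad, then pressed the hub until it stopped at 71.6 mm with 35 N. The full-in height is 72 mm.
- **Quarter turn:** the first turn ended at about 1.54 rad, so I nudged it once more. It now reads 1.59 to 1.60 rad against a target of 1.57, which is slightly past the mark but short of the stop at 1.62.
- **Last checks:** with the arm clear, the top view showed the plates standing in a row and the lever over the red mark. Compared with the start picture, only the carrier's moving parts and the arm had changed. The arm hid part of the area around the bowl, sleeve and screwdriver in that view, but it never worked near them and was high above them. The force on the tool was about zero.

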